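# Find the rocking corner of the shaker deck and press its shim flat

### The arm

A 6-joint arm with a two-finger parallel gripper is mounted at the origin on the work surface. World frame = base frame: x ahead of the robot, y to its left, z up, the work surface at z = 0. Lengths are in m, angles in rad, forces in N, time in s.
With the tool pointing down it reaches from about 0.35 to 0.775 m from the base axis. Payload 5.5 kg.
Tool frame: the origin (TCP) lies midway between the tips of the shut fingers; the grasp point (between the pads) lies 19 mm behind it; z points along the fingers, y is the line along which they close (so a half turn about z gives the same grasp; the last joint's range is limited). The gripper opens to 85 mm and grips with 20 to 120 N. Pads are 22 mm wide; open, the fingers measure 114 mm over their backs; the gripper's body (76 mm by 85 mm) begins 54 mm behind the grasp point. The pads swing forward as they close: fully open they stand 13 mm farther back than shut.
Start: joints at [1.121, 0.313, 0.046, 1.304, 0, 1.431], TCP at [0.175, 0.548, 0.231] pointing down, gripper open.
Joint ranges: [-2.76, 2.76], [-0.86, 1.69], [-1.03, 1.26], [-2.2, 2.34], [-1.47, 1.5], [-3.14, 3.14]. Speed limits (rad/s): [2.57, 2.57, 3.14, 3.14, 3.14, 3.14].

### API

Orientations are given as a unit quaternion [w, x, y, z].
In Python, from workcell import env gives the robot as it stands. The module is installed in compiled form; this text tells all that it offers.
- The arm moves only by the tool servo_tool, never from a script. Its argument "increments" is a list of rows, each an object of numbers: "grip": the closure, from 0 (fully open) to 1 (shut); "x", "y", "z": the shift along the tool's x, y, z in mm; "roll": the turn about the tool's z in degrees. In form: [{"grip": .., "x": .., "y": .., "z": .., "roll": ..}, ...]. A call has 1 to 5 rows; each row shifts and turns the commanded pose from where the row before left it, along the tool's axes as they then stand; what a row does not reach is not made up. A row lasts 1/12 s, in which the tool goes at most 41.7 mm and 7.16 degrees, less where a joint would pass 70% of its speed; a pose out of reach is approached as far as the arm can. A call is refused whole if a number of a shift passes 41.7 or a number of a turn 7.16, either way. A call with a gripper value outside its range is refused whole. The fingers move at their own pace and stop on an object; "grip_force" is the grip in N (left out, the last holds). Time passes only in rows, so rows that do not move let the fingers close. It gives the time, the measured TCP pose, the force, the opening and the grip force at its end, in the units of the state.
- env.get_state(): the state, without advancing time (a new reading comes with each control period).
- env.read_camera(name): name is "scene" or "top" or "wrist"; returns the picture (400x640x3 uint8, red, green, blue); there is no depth.
- env.get_calibration(name): a dict with "vertical_fov" (degrees; the focal length in pixels is half the picture's height over the tangent of half this angle, whatever the lens; pixels are square), "cx", "cy" (the principal point, pixels), "k1" (the pictures are not rectified: a ray, as slopes to the right and down, at radius r is drawn at 1 + k1 r^2 times it, then the intrinsics apply), "rvec" (rotation vector, rad) and "tvec" (3), from world to camera coordinates, as OpenCV has them; the wrist camera has in their place "tool_from_camera" (4x4, takes a point from camera to tool coordinates, whose origin is the TCP and whose axes are the flange's). Camera axes: x right, y down, z forward; pixel columns grow to the right and rows downward; lengths in m; the calibration is good to about 2 mm. A picture is of the moment at which its call begins: read the wrist's pose just before it. get_calibration takes no time and is no camera call.
- env.hand_in(): hands the job in; it is judged then, once.
The state is a dict: "clock": time; "joint_pos": joint angles; "qvel": joint speeds; "tau": joint torques, N m; "tcp_pos": TCP position; "orientation": TCP orientation; "wrist_force": force on the tool from outside, world axes, zero at the start; "ft_torque": the same for the moment, N m; "finger_gap": finger opening in m; "grip_force": force on a finger pad.
Only numpy, scipy, OpenCV 4.12 (cv2) and the standard library are available. Lean on these libraries where they do the work, as an engineer would, in place of code of your own. Each camera call takes 0.05 s, during which the arm holds its last target. There are 200 camera calls.

### The job

One corner of the aluminium deck on the shaker rocks. Press down on the deck's corners to find the one that gives way, then press the orange shim beside that corner flat, leaving the other three shims standing up. Only press: do not lift or shift the deck, and leave the jars and the tip box where they stand.

Things in the scene. Friction and masses are not known exactly. Their poses are not given: they have to be found in the camera images.
- bed: the low white shaker housing fixed to the bench, 200 x 272 x 14 mm. Origin: centre of its underside, on the bench. Its x runs from the near edge (dark display strip) to the far edge, its y to the left, z up. It stands at a new place and yaw (within 0.3 rad) each time.
- deck: loose aluminium plate 160 (x) x 116 (y) x 8 mm, about 1.4 kg, lying on four feet so that its underside is 26 mm and its top 34 mm above the bench; a blue tube block 76 x 70 x 16 mm is bolted on its middle. Origin: centre of the plate's underside; axes as the bed's.
- corner_nl (a point): the dark dot on the deck's top at its near left corner (near/far along the bed's x, left/right along its y), straight above the foot there: the place to press. 65 mm in x and 45 mm in y from the deck's centre. Three corners stand firm; the rocking one gives way by 4.5 mm under about 5 N, springs back when let go, and the opposite corner rises meanwhile.
- corner_nr (a point): the dark dot on the deck's top at its near right corner (near/far along the bed's x, left/right along its y), straight above the foot there: the place to press. 65 mm in x and 45 mm in y from the deck's centre. Three corners stand firm; the rocking one gives way by 4.5 mm under about 5 N, springs back when let go, and the opposite corner rises meanwhile.
- corner_fl (a point): the dark dot on the deck's top at its far left corner (near/far along the bed's x, left/right along its y), straight above the foot there: the place to press. 65 mm in x and 45 mm in y from the deck's centre. Three corners stand firm; the rocking one gives way by 4.5 mm under about 5 N, springs back when let go, and the opposite corner rises meanwhile.
- corner_fr (a point): the dark dot on the deck's top at its far right corner (near/far along the bed's x, left/right along its y), straight above the foot there: the place to press. 65 mm in x and 45 mm in y from the deck's centre. Three corners stand firm; the rocking one gives way by 4.5 mm under about 5 N, springs back when let go, and the opposite corner rises meanwhile.
- shim_nl (a joint): tilt of the orange rocker shim beside the near left corner, rad: 0 = pressed flat, 0.30 to 0.38 at the start (tab standing up). It stays where it is left; pressing its tab down takes about 11 N there. Flat, its inner end props the deck's corner from below, so that it no longer rocks (it then gives less than 1.5 mm).
- shim_nl_tab (a point): middle of the top face of the orange tab of the near left shim, where to press it: 26 mm wide, 4 mm thick, reaching to 68 mm outside the deck's left or right edge, hinged 18 mm outside that edge and 23.5 mm above the bench. This point lies 38 mm outward from the hinge; it is 25.5 mm above the bench when the shim is flat, and about 36 to 40 mm when it stands up.
- shim_nr (a joint): tilt of the orange rocker shim beside the near right corner, rad: 0 = pressed flat, 0.30 to 0.38 at the start (tab standing up). It stays where it is left; pressing its tab down takes about 11 N there. Flat, its inner end props the deck's corner from below, so that it no longer rocks (it then gives less than 1.5 mm).
- shim_nr_tab (a point): middle of the top face of the orange tab of the near right shim, where to press it: 26 mm wide, 4 mm thick, reaching to 68 mm outside the deck's left or right edge, hinged 18 mm outside that edge and 23.5 mm above the bench. This point lies 38 mm outward from the hinge; it is 25.5 mm above the bench when the shim is flat, and about 36 to 40 mm when it stands up.
- shim_fl (a joint): tilt of the orange rocker shim beside the far left corner, rad: 0 = pressed flat, 0.30 to 0.38 at the start (tab standing up). It stays where it is left; pressing its tab down takes about 11 N there. Flat, its inner end props the deck's corner from below, so that it no longer rocks (it then gives less than 1.5 mm).
- shim_fl_tab (a point): middle of the top face of the orange tab of the far left shim, where to press it: 26 mm wide, 4 mm thick, reaching to 68 mm outside the deck's left or right edge, hinged 18 mm outside that edge and 23.5 mm above the bench. This point lies 38 mm outward from the hinge; it is 25.5 mm above the bench when the shim is flat, and about 36 to 40 mm when it stands up.
- shim_fr (a joint): tilt of the orange rocker shim beside the far right corner, rad: 0 = pressed flat, 0.30 to 0.38 at the start (tab standing up). It stays where it is left; pressing its tab down takes about 11 N there. Flat, its inner end props the deck's corner from below, so that it no longer rocks (it then gives less than 1.5 mm).
- shim_fr_tab (a point): middle of the top face of the orange tab of the far right shim, where to press it: 26 mm wide, 4 mm thick, reaching to 68 mm outside the deck's left or right edge, hinged 18 mm outside that edge and 23.5 mm above the bench. This point lies 38 mm outward from the hinge; it is 25.5 mm above the bench when the shim is flat, and about 36 to 40 mm when it stands up.
- seated (a joint): height of the green indicator pin (10 mm across) in the bed's top, at the middle of its far edge, 91 mm from the bed's centre: 0 = flush with the bed, about 0.008 m = popped up. It is down at the start and rises by itself as the shim beside the rocking corner comes flat (only in the last half of that shim's travel); no other shim moves it.
- jar_amber: culture jar, glass with white cap and amber medium, 56 mm across, 72 mm high, standing left of the bed; a bystander. Origin: centre of its underside.
- jar_red: culture jar, glass with white cap and red medium, 56 mm across, 72 mm high, standing right of the bed; a bystander. Origin: centre of its underside.
- tip_box: blue pipette tip box 120 x 85 x 38 mm on the bench further left; a bystander. Origin: centre of its underside.
Not all that is in view belongs to the job. Of the things shaped like the deck, the aluminium one is meant.

How it is judged:
By the outcome, as a careful person would: the job done as asked, in the order asked, and still so for the second after the job is handed in, with the robot touching nothing.
It also fails if it takes over 58 s, if anything falls off the work surface, if the arm or the gripper's body presses on something with over 40 N, if the wrist force passes 120 N, or if a joint passes its speed limit or range.

## Working session

There is one attempt and no reset: what is moved stays moved. The work goes in short steps, Python scripts to look and compute and a tool call to move; the robot and the scene stay as the last step left them, time stands still between calls to the robot, and variables do not carry over. Pictures are saved under pics/ and viewed, at most 10 in all, crops included, and the job is handed in when it is done.

Besides the shell and the picture viewer there is one more tool, called after "Emit:" by a JSON object that holds its "name" and its "arguments". servo_tool: Moves the arm, as the interface text tells. Its arguments: {"type":"object","properties":{"increments":{"type":"array"},"grip_force":{"type":"number"}},"required":["increments"]}

```bash
mkdir -p pics
cat > h.py <<'E'
import numpy as np, cv2
from workcell import env
from scipy.spatial.transform import Rotation as R
def K(c):
    f=200/np.tan(np.radians(c["vertical_fov"])/2); return f
def cam(name,st=None):
    c=env.get_calibration(name)
    if name=="wrist":
        st=st or env.get_state(); q=st["orientation"]; T=np.eye(4)
        T[:3,:3]=R.from_quat([q[1],q[2],q[3],q[0]]).as_matrix(); T[:3,3]=st["tcp_pos"]
        T=T@np.array(c["tool_from_camera"]); return c,T[:3,:3],T[:3,3]
    Rm=R.from_rotvec(np.ravel(c["rvec"])).as_matrix(); return c,Rm.T,-Rm.T@np.ravel(c["tvec"])
def ray(name,px,st=None,z=0.):
    c,Rw,o=cam(name,st); f=K(c); px=np.atleast_2d(px).astype(float)
    d=(px-[c["cx"],c["cy"]])/f; s=d.copy()
    for _ in range(20): s=d/(1+c["k1"]*(s**2).sum(1,keepdims=True))
    w=np.c_[s,np.ones(len(s))]@Rw.T
    return o+w*((z-o[2])/w[:,2])[:,None]
def shot(name,fn):
    im=env.read_camera(name); cv2.imwrite("pics/"+fn,im[:,:,::-1]); return im
E
python3 - <<'E'
from h import *
s=env.get_state(); print(s)
for n in("top","scene"): shot(n,n+"0.png"); print(env.get_calibration(n))
print(env.get_calibration("wrist"))
E
```

```text
{'clock': 0.0, 'joint_pos': array([ 1.12139816e+00,  3.14010955e-01,  4.49781838e-02,  1.30357003e+00,
       -4.24219812e-06,  1.43119727e+00]), 'qvel': array([-0.00090666,  0.00032134, -0.00021088, -0.00113919, -0.00073238,
       -0.00017279]), 'tau': array([ 1.09909910e-03, -4.80632472e+01,  2.98530650e+01,  1.95265812e-02,
        8.81304527e-05,  1.67704997e-05]), 'tcp_pos': array([0.17508988, 0.54717041, 0.23040252]), 'orientation': array([-2.60144097e-04,  1.54280795e-01,  9.88026629e-01, -8.64967089e-04]), 'wrist_force': array([ 0.74938733, -0.26326345, -0.05777083]), 'ft_torque': array([-0.03323255,  0.03377028,  0.02074163]), 'grip_force': 0.0, 'finger_gap': 0.0852611118168099}
{'vertical_fov': 52.314164353470986, 'cx': 312.6229643107473, 'cy': 197.30250461499477, 'k1': 0.0005329677717515606, 'rvec': array([ 2.16511648, -2.10312352,  0.21025822]), 'tvec': array([0.07959002, 0.61053722, 1.0874469 ])}
{'vertical_fov': 57.41768471277557, 'cx': 320.3299003126798, 'cy': 200.70320645835847, 'k1': -0.07078310390642892, 'rvec': array([ 1.983227  ,  1.45134816, -0.57494378]), 'tvec': array([-0.29253027, -0.34334177,  1.34833568])}
{'vertical_fov': 63.11513844800332, 'cx': 322.25345105684295, 'cy': 202.83559192430556, 'k1': -0.04759845291569189, 'tool_from_camera': array([[-2.13906989e-04, -9.46566816e-01, -3.22507701e-01,
         8.22612789e-02],
       [ 9.99999791e-01, -3.99230242e-04,  5.08487563e-04,
         1.30707453e-03],
       [-6.10072281e-04, -3.22507525e-01,  9.46566704e-01,
        -1.43057698e-01],
       [ 0.00000000e+00,  0.00000000e+00,  0.00000000e+00,
         1.00000000e+00]])}
```

View pics/top0.png

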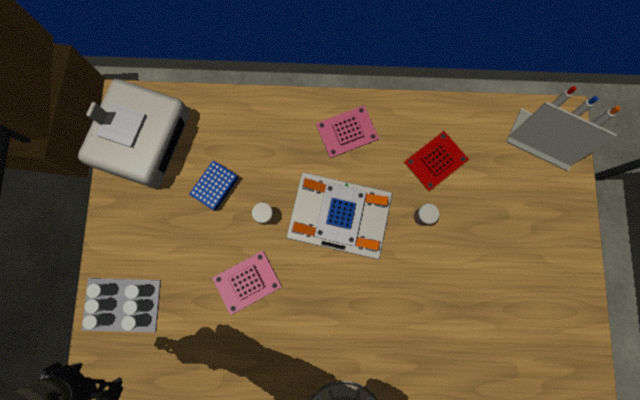

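View pics/scene0.png

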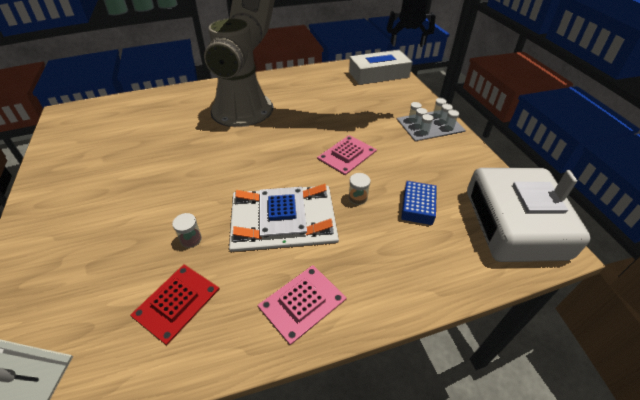

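The top view shows the bed at about (340,216) with its dark strip at (333,245), i.e. on the robot side. The four orange shims are at (314,185), (377,200), (303,229) and (368,244), and the jars stand at (262,213) and (428,214). Next I measure these.

Run:
```python
from h import *
im=cv2.imread("pics/top0.png"); hsv=cv2.cvtColor(im,cv2.COLOR_BGR2HSV)
sub=np.zeros(im.shape[:2],np.uint8); sub[165:265,280:400]=255
H,S,V=cv2.split(hsv)
org=((H>5)&(H<14)&(S>200)&(V>150)).astype(np.uint8)*255&sub
blue=((H>100)&(H<130)&(S>150)).astype(np.uint8)*255&sub
white=(((S<60)&(V>110)).astype(np.uint8)*255|org|blue)&sub
for n,m,z in(("org",org,.03),("blue",blue,.05)):
    for c in cv2.findContours(m,0,2)[0]:
        if cv2.contourArea(c)>25:
            x,y,w,h=cv2.boundingRect(c); M=cv2.moments(c); p=[M["m10"]/M["m00"],M["m01"]/M["m00"]]
            print(n,np.round(p,1),cv2.contourArea(c),ray("top",p,z=z)[0].round(4), w,h)
white=cv2.morphologyEx(white,cv2.MORPH_CLOSE,np.ones((7,7)))
c=max(cv2.findContours(white,0,2)[0],key=cv2.contourArea)
r=cv2.minAreaRect(c); b=cv2.boxPoints(r); P=ray("top",b,z=.014)
print(b.round(1),P.round(4),P.mean(0),np.linalg.norm(P-np.roll(P,1,0),axis=1))
e=P-np.roll(P,1,0); print(np.degrees(np.arctan2(e[:,1],e[:,0])))
cv2.imwrite("pics/crop.png",cv2.resize(im[165:265,280:400],None,fx=6,fy=6,interpolation=2))
for p in[(262,213),(428,214)]: print("jar",ray("top",p,z=.072))
```

```text
blue [340.8 213.1] 559.0 [0.5664 0.0173 0.05  ] 28 29
[[285.7 237.8]
 [300.8 171.4]
 [393.7 192.5]
 [378.6 258.9]] [[ 0.4956  0.1703  0.014 ]
 [ 0.6917  0.1336  0.014 ]
 [ 0.637  -0.1396  0.014 ]
 [ 0.4435 -0.095   0.014 ]] [0.56694255 0.01732281 0.014     ] [0.27036086 0.19944988 0.27864481 0.19852403]
[  78.88687182  -10.59414112 -101.32354288  167.01766273]
jar [[0.55688123 0.23470401 0.072     ]]
jar [[ 0.56780061 -0.22139815  0.072     ]]
```

View pics/crop.png

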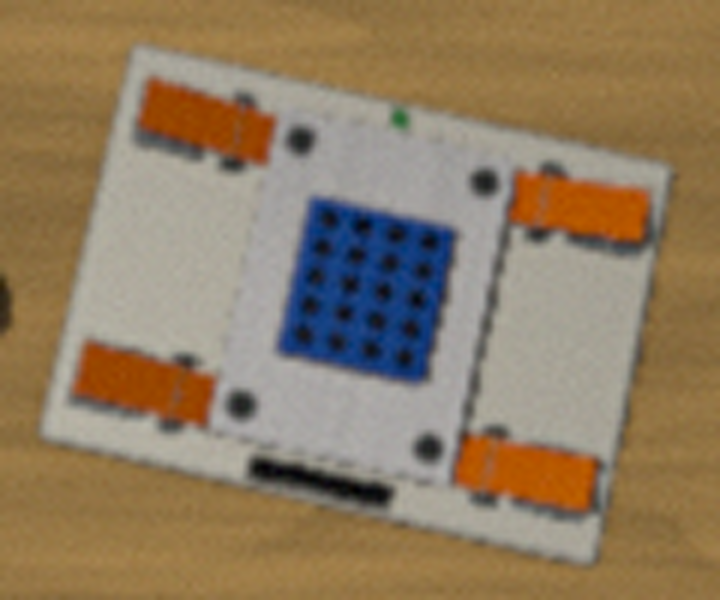

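The crop shows the dots at fl (300,140), fr (485,181), nl (240,404) and nr (428,447), with the shims outside them. The green pin is at (400,118) on the far edge. I can now fit the deck pose.

Run:
```python
from h import *
px=(np.array([(300,140),(485,181),(240,404),(428,447)])+.5)/6-.5+[280,165]
P=ray("top",px,z=.034)[:,:2]; print(P.round(4))
c=P.mean(0); B=np.array([(65,45),(65,-45),(-65,45),(-65,-45)])/1e3
H=(P-c).T@B; yaw=np.arctan2(H[1,0]-H[0,1],H[0,0]+H[1,1]); Rz=np.array([[np.cos(yaw),-np.sin(yaw)],[np.sin(yaw),np.cos(yaw)]])
print(c,yaw,((P-c)@Rz-B).round(4))
B2=np.array([(65,114),(65,-114),(-65,114),(-65,-114)])/1e3
s=env.get_state();q=s["orientation"];T=R.from_quat([q[1],q[2],q[3],q[0]]).as_matrix()[:2,:2]
print("tool axes",T.round(3), np.degrees(np.arctan2(T[1,0],T[0,0])))
for n,b in zip("fl fr nl nr".split(),B): 
  w=c+Rz@b; t=c+Rz@(b+[0,np.sign(b[1])*69e-3]); print(n,w.round(4),"tab~",t.round(4), "delta tool mm",(T.T@(w-s["tcp_pos"][:2])*1e3).round(1))
```

```text
[[ 0.6405  0.0491]
 [ 0.6233 -0.0396]
 [ 0.5134  0.0747]
 [ 0.4958 -0.0137]]
[0.56826414 0.01762102] -0.19779957252472477 [[-0.0003  0.0001]
 [ 0.0002 -0.0003]
 [-0.      0.0002]
 [ 0.0001  0.    ]]
tool axes [[-0.952  0.305]
 [ 0.305  0.952]] 162.25224955197893
fl [0.6408 0.049 ] tab~ [0.6544 0.1166] delta tool mm [-595.5 -332.6]
fr [ 0.6232 -0.0393] tab~ [ 0.6096 -0.1069] delta tool mm [-605.5 -422. ]
nl [0.5134 0.0745] tab~ [0.5269 0.1422] delta tool mm [-466.3 -347.1]
nr [ 0.4957 -0.0137] tab~ [ 0.4821 -0.0814] delta tool mm [-476.3 -436.5]
```

Emit:
{"name": "servo_tool", "arguments": {"increments": [{"grip":1,"x":0,"y":0,"z":0,"roll":-6.4},{"grip":1,"x":-21,"y":-20,"z":0,"roll":0},{"grip":1,"x":-21,"y":-20,"z":0,"roll":0},{"grip":1,"x":-21,"y":-20,"z":0,"roll":0},{"grip":1,"x":-21,"y":-20,"z":0,"roll":0}]}}

```text
clock: 0.52
tcp_pos: [0.2421, 0.4515, 0.2307]
orientation: [-0.0, 0.098, 0.995, -0.0]
wrist_force: [0.6, 0.1, -0.0]
finger_gap: 0.0254
grip_force: 0.0
```

Emit:
{"name": "servo_tool", "arguments": {"increments": [{"grip":1,"x":-21,"y":-20,"z":0,"roll":0},{"grip":1,"x":-21,"y":-20,"z":0,"roll":0},{"grip":1,"x":-21,"y":-20,"z":0,"roll":0},{"grip":1,"x":-21,"y":-20,"z":0,"roll":0},{"grip":1,"x":-21,"y":-20,"z":0,"roll":0}]}}

```text
clock: 0.93
tcp_pos: [0.3255, 0.3326, 0.231]
orientation: [-0.0, 0.099, 0.995, -0.0]
wrist_force: [0.8, 0.2, -0.0]
finger_gap: -0.0002
grip_force: 0.0
```

Emit:
{"name": "servo_tool", "arguments": {"increments": [{"grip":1,"x":-21,"y":-20,"z":0,"roll":0},{"grip":1,"x":-21,"y":-20,"z":0,"roll":0},{"grip":1,"x":-21,"y":-20,"z":0,"roll":0},{"grip":1,"x":-21,"y":-20,"z":0,"roll":0},{"grip":1,"x":-21,"y":-20,"z":0,"roll":0}]}}

```text
clock: 1.35
tcp_pos: [0.4088, 0.2139, 0.231]
orientation: [-0.0, 0.099, 0.995, -0.0]
wrist_force: [-0.2, -0.3, -0.2]
finger_gap: -0.0002
grip_force: 0.0
```

Emit:
{"name": "servo_tool", "arguments": {"increments": [{"grip":1,"x":-21,"y":-20,"z":0,"roll":0},{"grip":1,"x":-21,"y":-20,"z":0,"roll":0},{"grip":1,"x":-21,"y":-20,"z":0,"roll":0},{"grip":1,"x":-21,"y":-20,"z":0,"roll":0},{"grip":1,"x":0,"y":0,"z":0,"roll":0}]}}

```text
clock: 1.77
tcp_pos: [0.4777, 0.1168, 0.2307]
orientation: [0.001, 0.101, 0.995, -0.001]
wrist_force: [1.5, -0.0, 0.8]
finger_gap: 0.0
grip_force: 0.0
```

Emit:
{"name": "servo_tool", "arguments": {"increments": [{"grip":1,"x":-21,"y":-17,"z":20,"roll":0},{"grip":1,"x":-22,"y":-17.5,"z":30,"roll":0},{"grip":1,"x":0,"y":0,"z":30,"roll":0},{"grip":1,"x":0,"y":0,"z":20,"roll":0},{"grip":1,"x":0,"y":0,"z":0,"roll":0}]}}

```text
clock: 2.18
tcp_pos: [0.5067, 0.0779, 0.1265]
orientation: [-0.005, 0.099, 0.995, -0.0]
wrist_force: [-0.2, 0.1, 0.1]
finger_gap: -0.0001
grip_force: 0.0
```

Run:
```python
from h import *
print(env.get_state()["tcp_pos"]); shot("wrist","w1.png")
```

```text
[0.50671556 0.07785967 0.12647162]
```

View pics/w1.png

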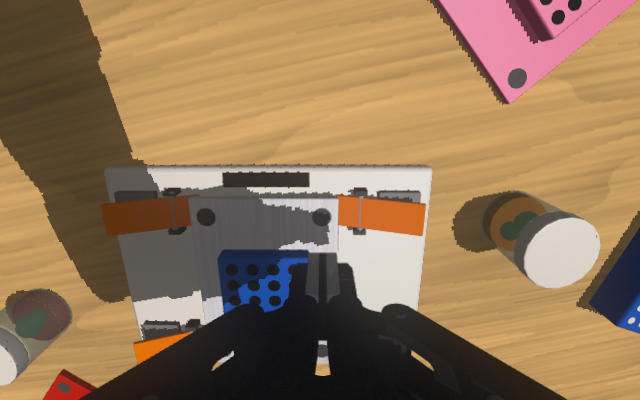

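The wrist view shows the nl dot at (321,217) and the nr dot at (206,217). The nl and nr shims are standing at (382,215) and (146,214). I check these against the top-camera estimate.

Run:
```python
from h import *
s=env.get_state(); print(s["tcp_pos"].round(4)); p=ray("wrist",[(321,217),(206,217)],s,.034); print(p.round(4))
yaw=-.1978; Rz=np.array([[np.cos(yaw),-np.sin(yaw)],[np.sin(yaw),np.cos(yaw)]])
print(((p-s["tcp_pos"])[:,:2]@Rz*[-1e3,1e3]).round(1))
```

```text
[0.508  0.0781 0.129 ]
[[ 0.5179  0.0764  0.034 ]
 [ 0.5001 -0.0125  0.034 ]]
[[-10.1   0.2]
 [-10.1 -90.5]]
```

Emit:
{"name": "servo_tool", "arguments": {"increments": [{"grip":1,"x":0,"y":0,"z":30,"roll":0},{"grip":1,"x":0,"y":0,"z":30,"roll":0},{"grip":1,"x":0,"y":0,"z":20,"roll":0},{"grip":1,"x":0,"y":0,"z":0,"roll":0},{"grip":1,"x":0,"y":0,"z":0,"roll":0}]}}

```text
clock: 2.65
tcp_pos: [0.5104, 0.0785, 0.0522]
orientation: [-0.0, 0.099, 0.995, 0.0]
wrist_force: [0.1, 0.5, 0.8]
finger_gap: 0.0002
grip_force: 0.0
```

Emit:
{"name": "servo_tool", "arguments": {"increments": [{"grip":1,"x":-5,"y":-2.5,"z":0,"roll":0},{"grip":1,"x":0,"y":0,"z":8,"roll":0},{"grip":1,"x":0,"y":0,"z":5,"roll":0},{"grip":1,"x":0,"y":0,"z":2,"roll":0},{"grip":1,"x":0,"y":0,"z":0,"roll":0}]}}

```text
clock: 3.07
tcp_pos: [0.5145, 0.0746, 0.036]
orientation: [-0.0, 0.099, 0.995, 0.0]
wrist_force: [-0.3, 0.1, 0.3]
finger_gap: -0.0
grip_force: 0.0
```

Emit:
{"name": "servo_tool", "arguments": {"increments": [{"grip":1,"x":0,"y":0,"z":2,"roll":0},{"grip":1,"x":0,"y":0,"z":1,"roll":0},{"grip":1,"x":0,"y":0,"z":1,"roll":0},{"grip":1,"x":0,"y":0,"z":0,"roll":0}]}}

```text
clock: 3.4
tcp_pos: [0.515, 0.0746, 0.0339]
orientation: [0.0, 0.099, 0.995, 0.0]
wrist_force: [-4.0, -0.2, 13.2]
finger_gap: -0.0
grip_force: 6.5
```

nl stands firm: 13 N with no give. Next is nr.

Emit:
{"name": "servo_tool", "arguments": {"increments": [{"grip":1,"x":0,"y":0,"z":-30,"roll":0},{"grip":1,"x":0,"y":-30,"z":0,"roll":0},{"grip":1,"x":0,"y":-30,"z":0,"roll":0},{"grip":1,"x":0,"y":-30,"z":0,"roll":0},{"grip":1,"x":0,"y":0,"z":0,"roll":0}]}}

```text
clock: 3.82
tcp_pos: [0.4967, -0.0173, 0.0626]
orientation: [0.0, 0.101, 0.995, -0.001]
wrist_force: [0.0, -0.1, 0.7]
finger_gap: 0.0002
grip_force: 0.0
```

Emit:
{"name": "servo_tool", "arguments": {"increments": [{"grip":1,"x":0,"y":0,"z":15,"roll":0},{"grip":1,"x":0,"y":0,"z":10,"roll":0},{"grip":1,"x":0,"y":0,"z":2,"roll":0},{"grip":1,"x":0,"y":0,"z":0,"roll":0}]}}

```text
clock: 4.15
tcp_pos: [0.4964, -0.0131, 0.0346]
orientation: [-0.001, 0.099, 0.995, 0.0]
wrist_force: [0.9, 0.1, 0.0]
finger_gap: 0.0001
grip_force: 0.0
```

Emit:
{"name": "servo_tool", "arguments": {"increments": [{"grip":1,"x":0,"y":0,"z":1,"roll":0},{"grip":1,"x":0,"y":0,"z":1,"roll":0},{"grip":1,"x":0,"y":0,"z":1,"roll":0},{"grip":1,"x":0,"y":0,"z":0,"roll":0}]}}

```text
clock: 4.48
tcp_pos: [0.4971, -0.0131, 0.0339]
orientation: [0.0, 0.098, 0.995, 0.0]
wrist_force: [-5.8, 0.4, 15.4]
finger_gap: 0.0001
grip_force: 7.6
```

nr is firm too. Next is fr, lifting clear of the block on the way.

Emit:
{"name": "servo_tool", "arguments": {"increments": [{"grip":1,"x":0,"y":0,"z":-25,"roll":0},{"grip":1,"x":0,"y":0,"z":-25,"roll":0},{"grip":1,"x":-30,"y":0,"z":0,"roll":0},{"grip":1,"x":-35,"y":0,"z":0,"roll":0},{"grip":1,"x":-35,"y":0,"z":0,"roll":0}]}}

```text
clock: 4.9
tcp_pos: [0.5967, -0.0329, 0.0836]
orientation: [0.001, 0.098, 0.995, 0.0]
wrist_force: [0.1, 0.7, 0.8]
finger_gap: 0.0003
grip_force: 0.0
```

Emit:
{"name": "servo_tool", "arguments": {"increments": [{"grip":1,"x":-30,"y":0,"z":0,"roll":0},{"grip":1,"x":0,"y":0,"z":0,"roll":0},{"grip":1,"x":0,"y":0,"z":0,"roll":0},{"grip":1,"x":0,"y":0,"z":25,"roll":0},{"grip":1,"x":0,"y":0,"z":0,"roll":0}]}}

```text
clock: 5.32
tcp_pos: [0.6209, -0.0381, 0.0537]
orientation: [-0.003, 0.099, 0.995, 0.0]
wrist_force: [-0.3, 0.6, -0.8]
finger_gap: -0.0
grip_force: 0.0
```

Emit:
{"name": "servo_tool", "arguments": {"increments": [{"grip":1,"x":-3,"y":0,"z":10,"roll":0},{"grip":1,"x":0,"y":0,"z":7,"roll":0},{"grip":1,"x":0,"y":0,"z":0,"roll":0},{"grip":1,"x":0,"y":0,"z":0,"roll":0}]}}

```text
clock: 5.65
tcp_pos: [0.627, -0.0396, 0.0403]
orientation: [-0.0, 0.099, 0.995, 0.0]
wrist_force: [0.8, -0.1, -0.6]
finger_gap: -0.0003
grip_force: 0.0
```

Emit:
{"name": "servo_tool", "arguments": {"increments": [{"grip":1,"x":0,"y":0,"z":1,"roll":0},{"grip":1,"x":0,"y":0,"z":1,"roll":0},{"grip":1,"x":0,"y":0,"z":1,"roll":0},{"grip":1,"x":0,"y":0,"z":1,"roll":0},{"grip":1,"x":0,"y":0,"z":0,"roll":0}]}}

```text
clock: 6.07
tcp_pos: [0.6275, -0.0398, 0.0363]
orientation: [0.0, 0.099, 0.995, 0.0]
wrist_force: [0.5, -0.4, 0.3]
finger_gap: 0.0002
grip_force: 0.0
```

Emit:
{"name": "servo_tool", "arguments": {"increments": [{"grip":1,"x":3,"y":0,"z":1,"roll":0},{"grip":1,"x":0,"y":0,"z":1,"roll":0},{"grip":1,"x":0,"y":0,"z":1,"roll":0},{"grip":1,"x":0,"y":0,"z":1,"roll":0},{"grip":1,"x":0,"y":0,"z":0,"roll":0}]}}

```text
clock: 6.48
tcp_pos: [0.6242, -0.0391, 0.034]
orientation: [0.0, 0.099, 0.995, -0.0]
wrist_force: [-5.5, 0.7, 11.2]
finger_gap: 0.0
grip_force: 5.8
```

fr is firm. Next I check fl.

Emit:
{"name": "servo_tool", "arguments": {"increments": [{"grip":1,"x":0,"y":0,"z":-32,"roll":0},{"grip":1,"x":0,"y":30,"z":0,"roll":0},{"grip":1,"x":0,"y":30,"z":0,"roll":0},{"grip":1,"x":0,"y":30,"z":0,"roll":0},{"grip":1,"x":0,"y":0,"z":0,"roll":0}]}}

```text
clock: 6.9
tcp_pos: [0.643, 0.0537, 0.0646]
orientation: [0.001, 0.097, 0.995, 0.001]
wrist_force: [-0.3, -0.1, -0.5]
finger_gap: -0.0002
grip_force: 0.0
```

Emit:
{"name": "servo_tool", "arguments": {"increments": [{"grip":1,"x":0,"y":0,"z":15,"roll":0},{"grip":1,"x":0,"y":0,"z":11,"roll":0},{"grip":1,"x":0,"y":0,"z":2,"roll":0},{"grip":1,"x":0,"y":0,"z":0,"roll":0}]}}

```text
clock: 7.23
tcp_pos: [0.6409, 0.0487, 0.0348]
orientation: [-0.002, 0.099, 0.995, -0.0]
wrist_force: [-0.4, -0.1, 0.1]
finger_gap: 0.0001
grip_force: 0.0
```

Emit:
{"name": "servo_tool", "arguments": {"increments": [{"grip":1,"x":0,"y":0,"z":1,"roll":0},{"grip":1,"x":0,"y":0,"z":1,"roll":0},{"grip":1,"x":0,"y":0,"z":1,"roll":0},{"grip":1,"x":0,"y":0,"z":1,"roll":0},{"grip":1,"x":0,"y":0,"z":0,"roll":0}]}}

```text
clock: 7.65
tcp_pos: [0.6429, 0.0487, 0.0328]
orientation: [0.001, 0.099, 0.995, -0.0]
wrist_force: [-0.3, -1.8, 1.3]
finger_gap: 0.0003
grip_force: 1.0
```

Emit:
{"name": "servo_tool", "arguments": {"increments": [{"grip":1,"x":0,"y":0,"z":1,"roll":0},{"grip":1,"x":0,"y":0,"z":1,"roll":0},{"grip":1,"x":0,"y":0,"z":0,"roll":0}]}}

```text
clock: 7.9
tcp_pos: [0.6429, 0.0488, 0.0307]
orientation: [0.001, 0.099, 0.995, -0.0]
wrist_force: [0.6, -0.5, 3.5]
finger_gap: 0.0001
grip_force: 1.7
```

fl gives way (3.3 mm at 3.5 N), so its shim is the one to press. I lift and go over the fl tab.

Emit:
{"name": "servo_tool", "arguments": {"increments": [{"grip":1,"x":0,"y":0,"z":-20,"roll":0},{"grip":1,"x":0,"y":0,"z":-25,"roll":0},{"grip":1,"x":0,"y":23,"z":0,"roll":0},{"grip":1,"x":0,"y":23,"z":0,"roll":0},{"grip":1,"x":0,"y":23,"z":0,"roll":0}]}}

```text
clock: 8.32
tcp_pos: [0.6561, 0.1172, 0.0757]
orientation: [0.0, 0.099, 0.995, 0.0]
wrist_force: [-0.2, -1.0, -0.5]
finger_gap: -0.0002
grip_force: 0.0
```

Emit:
{"name": "servo_tool", "arguments": {"increments": [{"grip":1,"x":0,"y":0,"z":0,"roll":0},{"grip":1,"x":0,"y":0,"z":0,"roll":0},{"grip":1,"x":0,"y":0,"z":0,"roll":0}]}}

```text
clock: 8.57
tcp_pos: [0.6553, 0.1166, 0.0747]
orientation: [-0.001, 0.099, 0.995, -0.0]
wrist_force: [0.6, -0.4, 0.2]
finger_gap: 0.0001
grip_force: 0.0
```

Run:
```python
from h import *
print(env.get_state()["tcp_pos"]); shot("wrist","w2.png")
a=env.read_camera("scene")[170:270,210:350]; cv2.imwrite("pics/s2.png",cv2.resize(a[:,:,::-1],None,fx=5,fy=5))
```

```text
[0.6552728  0.11660082 0.0746833 ]
```

View pics/s2.png

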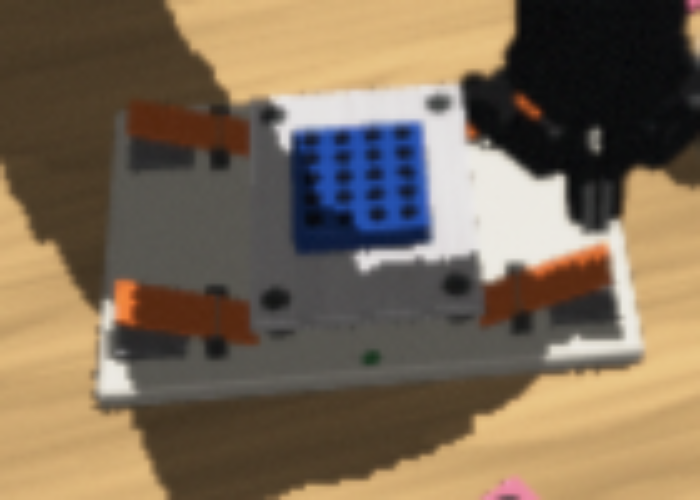

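The scene crop shows the shut fingers at (597,225) over the outer part of the fl tab (590,265), with its shim still up and the pin flush at (371,358). TCP is at the tab target, so I press down.

Emit:
{"name": "servo_tool", "arguments": {"increments": [{"grip":1,"x":0,"y":0,"z":15,"roll":0},{"grip":1,"x":0,"y":0,"z":12,"roll":0},{"grip":1,"x":0,"y":0,"z":4,"roll":0},{"grip":1,"x":0,"y":0,"z":2,"roll":0},{"grip":1,"x":0,"y":0,"z":0,"roll":0}]}}

```text
clock: 9.08
tcp_pos: [0.6549, 0.116, 0.042]
orientation: [-0.001, 0.099, 0.995, -0.0]
wrist_force: [-0.8, -0.8, 0.3]
finger_gap: -0.0004
grip_force: 0.5
```

Emit:
{"name": "servo_tool", "arguments": {"increments": [{"grip":1,"x":0,"y":0,"z":2,"roll":0},{"grip":1,"x":0,"y":0,"z":2,"roll":0},{"grip":1,"x":0,"y":0,"z":2,"roll":0},{"grip":1,"x":0,"y":0,"z":2,"roll":0},{"grip":1,"x":0,"y":0,"z":0,"roll":0}]}}

```text
clock: 9.5
tcp_pos: [0.6559, 0.1176, 0.0356]
orientation: [0.0, 0.099, 0.995, 0.001]
wrist_force: [-2.0, 2.0, 6.5]
finger_gap: 0.0
grip_force: 3.1
```

Emit:
{"name": "servo_tool", "arguments": {"increments": [{"grip":1,"x":0,"y":0,"z":2,"roll":0},{"grip":1,"x":0,"y":0,"z":2,"roll":0},{"grip":1,"x":0,"y":0,"z":2,"roll":0},{"grip":1,"x":0,"y":0,"z":2,"roll":0},{"grip":1,"x":0,"y":0,"z":0,"roll":0}]}}

```text
clock: 9.92
tcp_pos: [0.6566, 0.1184, 0.0279]
orientation: [0.001, 0.098, 0.995, 0.002]
wrist_force: [-1.4, 3.3, 7.2]
finger_gap: 0.0004
grip_force: 3.2
```

Emit:
{"name": "servo_tool", "arguments": {"increments": [{"grip":1,"x":0,"y":0,"z":1.5,"roll":0},{"grip":1,"x":0,"y":0,"z":1,"roll":0},{"grip":1,"x":0,"y":0,"z":0,"roll":0}]}}

```text
clock: 10.17
tcp_pos: [0.6567, 0.1185, 0.0257]
orientation: [0.001, 0.098, 0.995, 0.002]
wrist_force: [-1.2, 4.8, 7.4]
finger_gap: -0.0
grip_force: 4.1
```

Emit:
{"name": "servo_tool", "arguments": {"increments": [{"grip":1,"x":0,"y":0,"z":1,"roll":0},{"grip":1,"x":0,"y":0,"z":1,"roll":0},{"grip":1,"x":0,"y":0,"z":1,"roll":0},{"grip":1,"x":0,"y":0,"z":0,"roll":0}]}}

```text
clock: 10.5
tcp_pos: [0.6569, 0.1184, 0.0249]
orientation: [0.002, 0.098, 0.995, 0.002]
wrist_force: [-7.0, 5.2, 21.3]
finger_gap: 0.0
grip_force: 10.4
```

Force rises to 21 N at z = 24.9 mm, so the shim is against its stop. I retract, then verify by pressing the corner again and looking.

Emit:
{"name": "servo_tool", "arguments": {"increments": [{"grip":1,"x":0,"y":0,"z":-20,"roll":0},{"grip":1,"x":0,"y":0,"z":-20,"roll":0},{"grip":1,"x":0,"y":-23,"z":0,"roll":0},{"grip":1,"x":0,"y":-23,"z":0,"roll":0},{"grip":1,"x":0,"y":-23,"z":0,"roll":0}]}}

```text
clock: 10.92
tcp_pos: [0.6426, 0.0485, 0.0614]
orientation: [0.001, 0.098, 0.995, 0.0]
wrist_force: [0.1, 0.3, -0.1]
finger_gap: 0.0003
grip_force: 0.0
```

Emit:
{"name": "servo_tool", "arguments": {"increments": [{"grip":1,"x":0,"y":0,"z":0,"roll":0},{"grip":1,"x":0,"y":0,"z":0,"roll":0},{"grip":1,"x":0,"y":0,"z":15,"roll":0},{"grip":1,"x":0,"y":0,"z":7,"roll":0},{"grip":1,"x":0,"y":0,"z":0,"roll":0}]}}

```text
clock: 11.33
tcp_pos: [0.6408, 0.0498, 0.0366]
orientation: [-0.002, 0.098, 0.995, 0.0]
wrist_force: [-0.7, -0.1, -0.7]
finger_gap: -0.0002
grip_force: 0.0
```

Emit:
{"name": "servo_tool", "arguments": {"increments": [{"grip":1,"x":0,"y":0,"z":2,"roll":0},{"grip":1,"x":0,"y":0,"z":1.5,"roll":0},{"grip":1,"x":0,"y":0,"z":1,"roll":0},{"grip":1,"x":0,"y":0,"z":0,"roll":0}]}}

```text
clock: 11.67
tcp_pos: [0.6425, 0.0493, 0.0344]
orientation: [0.0, 0.099, 0.995, 0.0]
wrist_force: [-0.5, -0.2, 0.2]
finger_gap: 0.0002
grip_force: 0.0
```

Emit:
{"name": "servo_tool", "arguments": {"increments": [{"grip":1,"x":0,"y":0,"z":-20,"roll":0},{"grip":1,"x":0,"y":0,"z":-40,"roll":0},{"grip":1,"x":0,"y":0,"z":-40,"roll":0},{"grip":1,"x":0,"y":0,"z":-40,"roll":0},{"grip":1,"x":0,"y":0,"z":0,"roll":0}]}}

```text
clock: 12.08
tcp_pos: [0.6469, 0.0489, 0.1844]
orientation: [0.007, 0.099, 0.995, 0.0]
wrist_force: [1.5, 0.8, 0.2]
finger_gap: 0.0001
grip_force: 0.0
```

Run:
```python
from h import *
a=env.read_camera("scene")[150:270,160:390]; cv2.imwrite("pics/s3.png",cv2.resize(a[:,:,::-1],None,fx=3.4,fy=3.4))
```

```text
(no output)
```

View pics/s3.png

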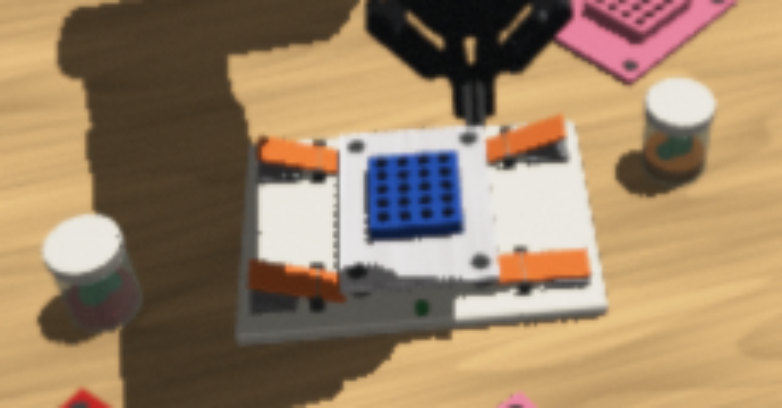

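The fl shim is flat at (545,266) and the other three stand up; the jars are in place. The pin at (422,307) seems about 1.3 px higher than before. I measure that.

Run:
```python
from h import *
n=cv2.cvtColor(env.read_camera("scene"),cv2.COLOR_RGB2BGR)
for im in(cv2.imread("pics/scene0.png"),n):
    h=cv2.cvtColor(im,cv2.COLOR_BGR2HSV)[230:252,270:300].astype(int)
    m=(h[:,:,0]>45)&(h[:,:,0]<85)&(h[:,:,1]>90); y,x=np.nonzero(m); print(m.sum(),x.mean()+270,y.mean()+230,y.min()+230,y.max()+230)
c,Rw,o=cam("scene")
P=np.array([[.568+.091*.9805,.0176-.091*.1965,z] for z in(.014,.022)]); q=(P-o)@Rw; print(q[:,:2]/q[:,2:]*K(c)+[c["cx"],c["cy"]])
```

```text
3 283.6666666666667 241.33333333333334 241 242
8 283.75 240.25 239 242
[[283.29515615 240.76817554]
 [283.08410602 238.7759392 ]]
```

The pin has popped: it now shows 8 px against 3, reaching 2 px higher, as an 8 mm rise predicts. The robot is clear, so I hand in.

```bash
python3 -c "
from workcell import env
print(env.hand_in())"
```

```text
the job is handed in; nothing more can be done
None
```

The far-left corner was the one that rocked; its shim is now pressed flat, the green pin has popped up, the other three shims still stand, and the job is handed in (my re-press of that corner stopped just short of the deck, so the pin and the final picture are the evidence).

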